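# Push a metal blank home in a bench fixture

### The arm

A 6-joint arm with a two-finger parallel gripper is mounted at the origin on the work surface. World frame = base frame: x ahead of the robot, y to its left, z up, the work surface at z = 0. Lengths are in mm, angles in rad, forces in N, time in s.
With the tool pointing down it reaches from about 400 to 925 mm from the base axis. Payload 12.5 kg.
Tool frame: the origin (TCP) lies at the very end of the fingers, on their centre line; the grasp point (between the pads) lies behind it (env.grip_depth is the z of the grasp point in the tool frame, in mm); z points along the fingers, y is the line along which they close (so a half turn about z gives the same grasp; the last joint's range is limited). The gripper opens to 95 mm and grips with 3 to 60 N. Pads are 20 mm wide; open, the fingers measure 119 mm over their backs; the gripper's body (75 mm by 180 mm) begins 59 mm behind the grasp point.
Start: joints at [-1.365, 0.491, 1.559, -0, 1.092, -0.106], TCP at [191.756, -594.878, 179.461] pointing down, gripper open.
Joint ranges: [-3.1, 3.1], [-0.84, 2.19], [0.05, 2.79], [-1.13, 4.28], [0.06, 2.93], [-2.69, 2.69]. Speed limits (rad/s): [2.22, 2.22, 2.79, 3.14, 3.14, 3.14].

### API

Orientations are given as [roll, pitch, yaw] about the fixed x, y, z axes, in that order (R = Rz(yaw) Ry(pitch) Rx(roll)).
In Python, from cell import env, optics gives the robot as it stands.
- The arm moves only by the tool step_arm, never from a script. Its argument "moves" is a list of rows, each an object of numbers: "tx", "ty", "tz": the shift along the tool's x, y, z in mm; "roll": the turn about the tool's z in rad. In form: [{"tx": .., "ty": .., "tz": .., "roll": ..}, ...]. A call has 1 to 12 rows; each row is the pose to reach, as a shift and turn from the pose commanded when the call began, along the tool's axes at that moment; what a row does not reach only later rows make up. A row lasts 1/12 s, in which the tool goes at most 41.7 mm and 7.16 degrees, less where a joint would pass 70% of its speed; a pose out of reach is approached as far as the arm can. A call with a gripper value outside its range is refused whole. "grip" is the finger opening in mm, from 0 to 95.1, set as the call begins (left out, the last holds). The fingers move at their own pace and stop on an object; the grip force is fixed at half the most. Time passes only in rows, so rows that repeat a pose let the fingers close. It gives the time, the measured TCP pose, the force, the opening and the grip force at its end, in the units of the state.
- env.state(): the state, without advancing time (a new reading comes with each control period).
- optics.read_camera(name): name is "side" or "top"; returns a dict with "pixels" (384x512x3 uint8, blue, green, red), "mtx" (3x3 intrinsics, pixels), "view" (4x4, takes a point from world to camera coordinates). Camera axes: x right, y down, z forward; pixel columns grow to the right and rows downward; lengths in mm; the calibration is good to about 2 mm. A picture is of the moment at which its call begins. There is no depth.
- env.job_done(): hands the job in; it is judged then, once.
The state is a dict: "t": time; "joints": joint angles; "qvel": joint speeds; "tau": joint torques, N m; "eef_pos": TCP position; "tcp_rot": TCP orientation; "ft_force": force on the tool from outside, world axes, zero at the start; "moment": the same for the moment, N m; "opening": opening from 0.0 (shut) to 1.0 (fully open); "grip_force": force on a finger pad.
Only numpy, scipy, OpenCV 4.12 (cv2) and the standard library are available. Lean on these libraries where they do the work, as an engineer would, in place of code of your own. Each camera call takes 0.05 s, during which the arm holds its last target. There are 200 camera calls.

### The job

Locate the aluminium blank in the bench fixture without gripping it: with the fingertips, first push it back across the plate until it lies flat against the long blue fence, then push the red sliding jaw along so that it shoves the blank along the fence, fully home against the blue end stop, with the jaw snug behind it. Push gently, keep the blank flat on the plate (do not pinch, lift or tip anything), leave all the other things where they are, and finish with the hand clear.

Things in the scene. Friction and masses are not known exactly. Their poses are not given: they have to be found in the camera images.
- fixture: the fixture, bolted to the bench (never moves in a run): a dark steel base plate 12 mm thick. Origin on the bench surface (z = 0); the plate spans its x -90 to +90 mm, y -200 to +230 mm; +x points roughly away from the robot, +y roughly to its left. A blue long fence and a blue end stop stand on it and make the corner in which the blank is located
- fence (a point): middle of the inner (-x) face of the long blue fence, at fixture x = 60, y = 7.5 mm, z = 22 mm; axes those of the fixture. The bar spans fixture x 60 to 85, y -130 to +145 mm and stands 20 mm above the plate (top 32 mm above the bench)
- stop (a point): middle of the inner (-y) face of the blue end stop, at fixture x = 15, y = 120 mm, z = 22 mm; axes those of the fixture. The bar spans fixture x -30 to +60, y 120 to 145 mm and stands 20 mm above the plate
- blank: the workpiece: a plain bright aluminium block, 50 mm (its x) by 80 mm (its y) by 36 mm high, 0.3 to 0.5 kg, loose on the plate, starting off the fence and up to 0.35 rad askew. Origin at the centre of its underside, z up. When located its 80 mm side is flat to the fence, its axes parallel to the fixture's
- nest (a point): the point on top of the plate where the blank's origin lies when it is located (fixture x = 35, y = 80 mm, z = 12 mm); axes those of the fixture
- jaw (a joint): travel in m of the red sliding jaw along the fixture's +y, 0 = drawn back, starts between 0 and 0.03, 0.165 = touching the located blank, 0.175 = end of track. It slides stiffly (about 2.5 N) and stays where it is left, no spring
- jaw_back (a point): centre of the outer (-y) face of the red jaw, the face to push, 31 mm above the bench; moves with the jaw; axes those of the fixture. The jaw is a block 46 mm (x) by 30 mm (y) by 36 mm high (top 49 mm above the bench), centred on fixture x = 35 mm; the face that meets the blank lies 30 mm in +y from here. It runs straight along a dark line on the plate
- finished: bystander: a finished brass block 40 x 45 x 32 mm with a dark bore in its top, standing on the plate beyond the end stop; origin under its centre
- gauge_pin: bystander: an upright steel gauge pin 24 mm in diameter, 45 mm high, standing on the plate beyond the end stop; origin under its centre
- socket: bystander: an upright steel socket 30 mm in diameter, 34 mm high, standing on the plate's near right corner, beside the jaw's track; origin under its centre
- oil_bottle: bystander: a yellow oil bottle 52 mm in diameter, 120 mm high, on the bench; origin under its centre
- spray_can: bystander: a red can with a white label, 56 mm in diameter, 120 mm high, on the bench; origin under its centre
- driver: bystander: a screwdriver with an orange handle, about 200 mm long, lying on the bench to the right
- spanner: bystander: a steel spanner, about 180 mm long, lying on the bench to the left
Things that resemble listed ones, but are neither listed nor needed, are in the scene too. Of the things shaped like the blank, the aluminium one is meant.

How it is judged (in metres and radians):
On the way, in this order (a step that is already met when the one before it is completed fails the run):
1. the blank lies flat against the long fence, the jaw still drawn back (x of blank in the frame of fixture between 0.0315 and 0.04 m and angle between the x axis of blank and the x axis of fixture, either way round below 0.05 rad and value of joint jaw below 0.06 m), for 0.2 s.
2. the blank is home in the corner with the jaw behind it (x of blank in the frame of fixture between 0.0315 and 0.04 m and angle between the x axis of blank and the x axis of fixture, either way round below 0.05 rad and y of blank in the frame of fixture between 0.0765 and 0.085 m and z of blank in the frame of fixture below 0.015 m and angle between blank's own z axis and vertical below 0.05 rad and value of joint jaw above 0.161 m and linear speed of blank below 0.01 m/s and velocity of joint jaw below 0.01 m/s), for 0.2 s.
At the end, for the whole second after the job is handed in: The blank lies at rest flat on the plate, within 3.5 mm of touching both the long fence and the end stop and within 0.05 rad of parallel to the fence; the red jaw has been pushed up behind it (travel over 0.161) and stays there (all of step 2).
It fails at once if the blank is lifted off the plate or tipped (z of blank in the frame of fixture above 0.017 m or angle between blank's own z axis and vertical above 0.12 rad).
It fails at once if the blank is pinched or pushed hard (over 35 N from the fingers) (contact force between the fingers and blank above 35 N).
It fails at once if the jaw or another part of the fixture is pinched or pushed hard (over 35 N from the fingers) (contact force between the fingers and fixture above 35 N).
It fails at once if another thing is moved more than 15 mm (distance of any of finished, gauge_pin, socket, oil_bottle, spray_can, driver, spanner from where it was at the start of the episode above 0.015 m).
It also fails if it takes over 51 s, if anything falls off the work surface, if the arm or the gripper's body presses on something with over 40 N, if the wrist force passes 120 N, or if a joint passes its speed limit or range.

## Working session

There is one attempt and no reset: what is moved stays moved. The work goes in short steps, Python scripts to look and compute and a tool call to move; the robot and the scene stay as the last step left them, time stands still between calls to the robot, and variables do not carry over. Pictures are saved under pics/ and viewed, at most 10 in all, crops included, and the job is handed in when it is done.

Besides the shell and the picture viewer there is one more tool, called after "Call:" by a JSON object that holds its "api" and its "payload". step_arm: Moves the arm, as the interface text tells. Its arguments: {"type":"object","properties":{"moves":{"type":"array"},"grip":{"type":"number"}},"required":["moves"]}

```bash
mkdir -p pics; ls
cat > h.py <<'E'
import numpy as np, cv2
from cell import env, optics
def snap(n,f):
    c=optics.read_camera(n); cv2.imwrite(f,c["pixels"]); np.savez(f+'.npz',mtx=c["mtx"],view=c["view"]); return c
def load(f): d=np.load(f+'.npz'); return d["mtx"],d["view"]
def ray(f,u,v,z):
    K,V=load(f); R,t=V[:3,:3],V[:3,3]; o=-R.T@t; d=R.T@np.linalg.solve(K,[u,v,1.])
    return o+d*(z-o[2])/d[2]
def proj(f,p):
    K,V=load(f); q=K@(V[:3,:3]@np.asarray(p,float)+V[:3,3]); return q[:2]/q[2]
E
python3 - <<'E'
from h import *
print(env.state())
for n in("top","side"):
    c=snap(n,f"pics/{n}0.png"); print(c["mtx"],c["view"])
    cv2.imwrite(f"pics/{n}0b.png",cv2.resize(c["pixels"],(800,600),interpolation=cv2.INTER_CUBIC))
E
```

```text
pics
{'t': 0.0, 'joints': array([-1.36461154e+00,  4.91505759e-01,  1.55945944e+00, -5.94952185e-05,
        1.09167604e+00, -1.05640319e-01]), 'qvel': array([ 0.00026809, -0.00131422,  0.00023862, -0.00064563,  0.00201361,
       -0.0006153 ]), 'tau': array([ 1.06163625e-03, -6.12646222e+01, -2.58178926e+01,  6.92666858e-02,
        4.81962925e-02, -1.05503564e-04]), 'eef_pos': array([ 191.67174351, -594.58781873,  178.89174618]), 'tcp_rot': array([-3.14054435e+00, -5.80941549e-05,  3.11852531e-01]), 'ft_force': array([ 0.35713923, -0.41273573, -0.23659146]), 'moment': array([ 0.02030199, -0.01829953, -0.00582023]), 'grip_force': 0.0, 'opening': 0.9969840198557084}
[[495.45243588   0.         253.6167396 ]
 [  0.         495.45243588 195.91691085]
 [  0.           0.           1.        ]] [[ 8.72358824e-03 -9.99959788e-01  2.07891457e-03 -3.21009345e+01]
 [-9.80177937e-01 -8.96248034e-03 -1.97916360e-01  5.13764262e+02]
 [ 1.97927034e-01 -3.11165361e-04 -9.80216707e-01  1.81236051e+03]
 [ 0.00000000e+00  0.00000000e+00  0.00000000e+00  1.00000000e+00]]
[[443.70797065   0.         261.86515649]
 [  0.         443.70797065 196.02009377]
 [  0.           0.           1.        ]] [[-7.71410363e-01 -6.36008200e-01 -2.04846917e-02  3.60637041e+02]
 [-3.05713268e-01  3.98646559e-01 -8.64650403e-01  1.95711126e+02]
 [ 5.58090898e-01 -6.60737839e-01 -5.01956232e-01  1.39818748e+03]
 [ 0.00000000e+00  0.00000000e+00  0.00000000e+00  1.00000000e+00]]
```

View pics/top0b.png

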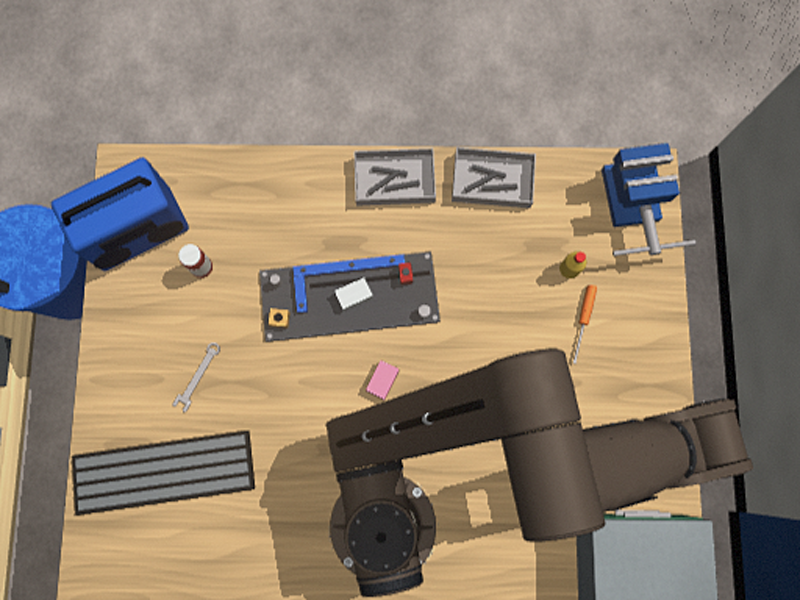

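View pics/side0b.png

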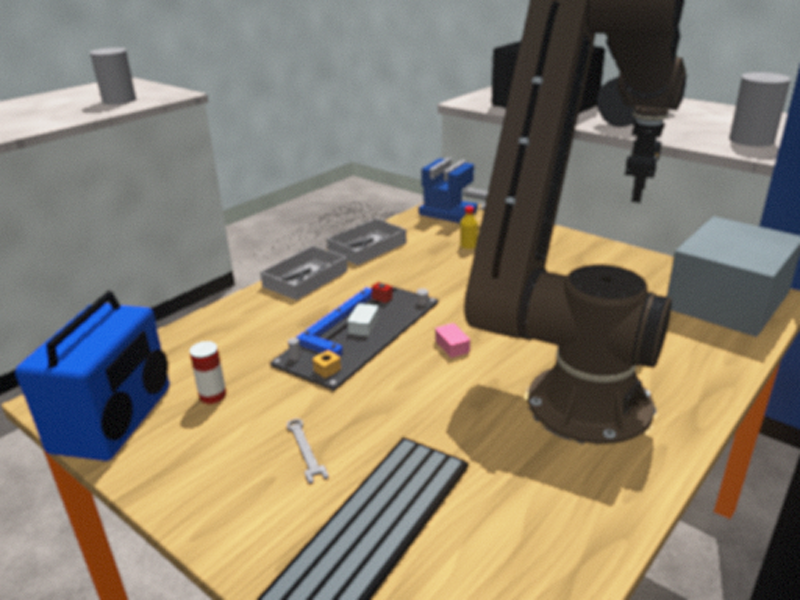

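The top view shows the plate at about (260–440, 255–340) in the 800-wide picture, with the white blank at (353,293), the red jaw at (405,272), the fence along its top edge and the stop on its left. I'll enlarge it next.

Run:
```python
from h import *
im=cv2.imread("pics/top0.png")[155:225,160:290]
cv2.imwrite("pics/c1.png",cv2.resize(im,None,fx=6,fy=6,interpolation=cv2.INTER_CUBIC))
im=cv2.imread("pics/side0.png")[175:255,170:290]
cv2.imwrite("pics/c2.png",cv2.resize(im,None,fx=6,fy=6,interpolation=cv2.INTER_CUBIC))
```

```text
(no output)
```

View pics/c1.png

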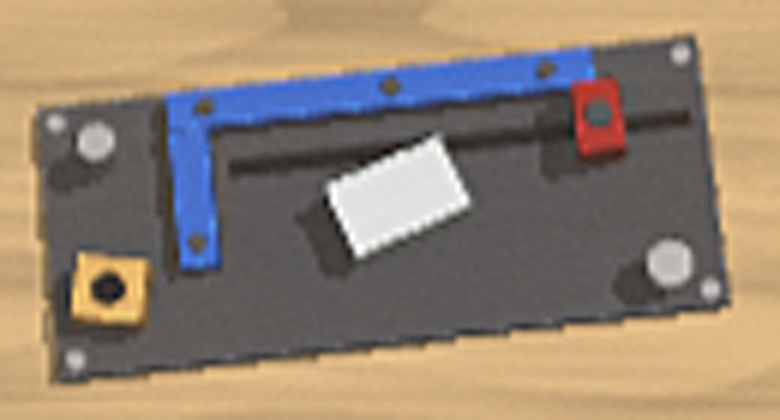

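View pics/c2.png

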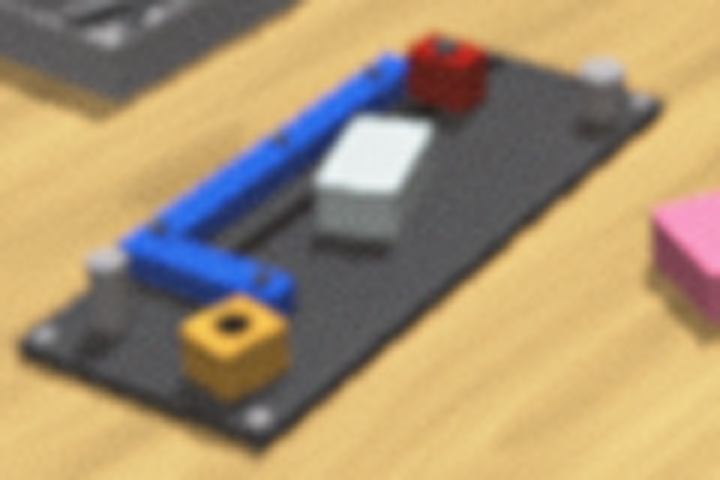

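Top crop (6x): plate corners (38,108), (694,38), (730,303), (54,382); blank top corners (326,184), (437,134), (470,205), (358,258); jaw top (572,83), (618,77), (626,152), (583,160). The brass block is at (108,290), the pin at (95,142) and the socket at (670,262).

```bash
cat > fit.py <<'E'
from h import *
from scipy.optimize import least_squares
f="pics/top0.png"
px=lambda u,v:((u+.5)/6-.5+160,(v+.5)/6-.5+155)
fx=[((90,230,12),(38,108)),((90,-200,12),(694,38)),((-90,-200,12),(730,303)),((-90,230,12),(54,380)),((85,145,32),(165,97)),((85,-130,32),(592,48)),((-30,145,32),(180,269)),((-30,120,32),(218,266)),((60,120,32),(209,128))]
def T(p,q): c,s=np.cos(p[2]),np.sin(p[2]); q=np.asarray(q,float); return np.array([p[0]+c*q[0]-s*q[1],p[1]+s*q[0]+c*q[1],q[2]])
def fit(obs,p0):
    r=least_squares(lambda p:np.concatenate([proj(f,T(p,q))-px(*c) for q,c in obs]),p0); return r.x,r.fun
F,e=fit(fx,[600,0,.1]); 
B,e2=fit([((25,40,48),(326,184)),((25,-40,48),(437,134)),((-25,-40,48),(470,205)),((-25,40,48),(358,258))],[600,0,.3])
J,e3=fit([((23,15,49),(572,83)),((23,-15,49),(618,77)),((-23,-15,49),(626,152)),((-23,15,49),(583,160))],[600,0,.1])
def inv(p): c,s=np.cos(F[2]),np.sin(F[2]); d=p[:2]-F[:2]; return np.array([c*d[0]+s*d[1],-s*d[0]+c*d[1]])
if __name__=="__main__":
    np.set_printoptions(precision=3,suppress=True)
    print("F",F,"res mm",abs(e).max()*3.6); print("B",B,inv(B),B[2]-F[2],abs(e2).max()*3.6); print("J",J,inv(J),J[2]-F[2])
    for n,c,z in(("socket",(670,262),46),("pin",(95,142),57),("brass",(110,288),44)): print(n,inv(ray(f,*px(*c),z)))
    print(env.state()['eef_pos'],env.grip_depth)
E
python3 fit.py
```

```text
F [549.434  75.424   0.121] res mm 2.6375401392256665
B [547.761  77.65    0.447] [-1.391  2.412] 0.32524575404219497 1.4038619405281794
J [598.763 -49.29    0.139] [  33.874 -129.767] 0.01778088719015959
socket [ -62.876 -163.07 ]
pin [ 51.954 188.031]
brass [-39.661 188.055]
[ 191.676 -594.622  178.932] -18.8
```

```bash
cat >> fit.py <<'E'
def go(cur,yaw,tgt_fix,z):  # tool shift from commanded world pose to fixture xy, z
    t=T(F,(*tgt_fix,z)); d=t-np.asarray(cur); c,s=np.cos(yaw),np.sin(yaw)
    return np.round([c*d[0]+s*d[1], s*d[0]-c*d[1], -d[2]],1),np.round(t,1)
E
python3 - <<'E'
from fit import *
c0=[191.756,-594.878,179.461]
print(inv(np.array(c0)),inv(np.array([420,-250.])))
print(go(c0,.312,inv(np.array([420,-250.])),150), F[2]-.312)
print(go([420,-250,150],F[2],(-75,0),60))
E
```

```text
[-436.16561157 -622.09142475] [-167.86374269 -307.36890319]
(array([ 323.1, -258.2,   29.5]), array([ 420., -250.,  150.])) -0.19068799612562515
(array([  92.9, -307.4,   90. ]), array([475. ,  66.3,  60. ]))
```

Call:
{"api": "step_arm", "payload": {"moves": [{"tx":323,"ty":-258,"tz":29,"roll":0.191},{"tx":323,"ty":-258,"tz":29,"roll":0.191},{"tx":323,"ty":-258,"tz":29,"roll":0.191},{"tx":323,"ty":-258,"tz":29,"roll":0.191},{"tx":323,"ty":-258,"tz":29,"roll":0.191},{"tx":323,"ty":-258,"tz":29,"roll":0.191},{"tx":323,"ty":-258,"tz":29,"roll":0.191},{"tx":323,"ty":-258,"tz":29,"roll":0.191},{"tx":323,"ty":-258,"tz":29,"roll":0.191},{"tx":323,"ty":-258,"tz":29,"roll":0.191},{"tx":323,"ty":-258,"tz":29,"roll":0.191},{"tx":323,"ty":-258,"tz":29,"roll":0.191}], "grip": 50}}

```text
t: 1.1
eef_pos: [420.8, -248.6, 150.2]
tcp_rot: [-3.141, 0.0, 0.125]
ft_force: [-0.4, 0.2, 1.1]
opening: 0.528
grip_force: 0.0
```

Call:
{"api": "step_arm", "payload": {"moves": [{"tx":93,"ty":-307,"tz":0},{"tx":93,"ty":-307,"tz":0},{"tx":93,"ty":-307,"tz":0},{"tx":93,"ty":-307,"tz":0},{"tx":93,"ty":-307,"tz":0},{"tx":93,"ty":-307,"tz":0},{"tx":93,"ty":-307,"tz":0},{"tx":93,"ty":-307,"tz":0},{"tx":93,"ty":-307,"tz":90},{"tx":93,"ty":-307,"tz":90},{"tx":93,"ty":-307,"tz":90},{"tx":93,"ty":-307,"tz":90}]}}

```text
validation failed for argument at $.mo...
```

Run:
```python
from fit import *
c=snap("top","pics/top1.png"); s=env.state(); p=s['eef_pos']; print(p,s['tcp_rot'],inv(p),s['t'])
im=c["pixels"][155:225,160:290]; a=cv2.resize(im,None,fx=6,fy=6,interpolation=cv2.INTER_CUBIC)[:,:780]
c=snap("side","pics/side1.png")
b=cv2.resize(c["pixels"][175:255,150:300],None,fx=5,fy=5,interpolation=cv2.INTER_CUBIC)
b=cv2.resize(b,(450,240)); a=cv2.resize(a,(600,323))
o=np.zeros((563,600,3),np.uint8); o[:323]=a; o[323:,:450]=b; cv2.imwrite("pics/c3.png",o)
```

```text
[ 420.25961576 -249.77490252  150.33842555] [3.14158062e+00 2.68681319e-04 1.22795028e-01] [-167.57879482 -307.17687733] 1.15
```

View pics/c3.png

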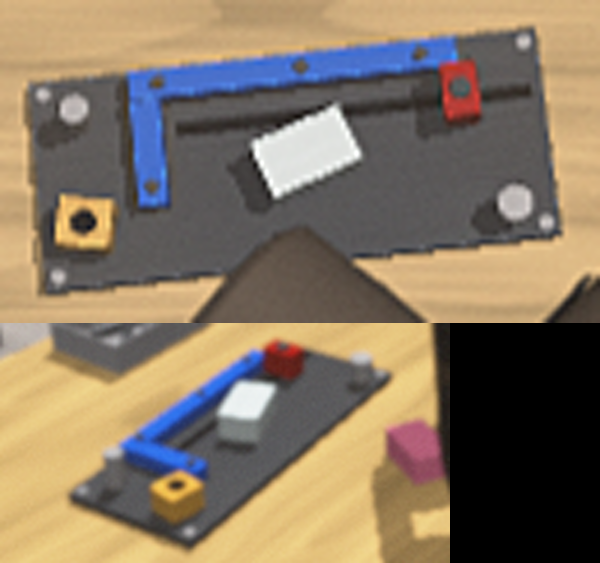

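The second move was refused by validation, probably because the rows left out "roll". The picture shows the scene unchanged: blank at (305,150), jaw at (460,90), hand not in view. I'll resend it with "roll".

Call:
{"api": "step_arm", "payload": {"moves": [{"tx":93,"ty":-307,"tz":0,"roll":0},{"tx":93,"ty":-307,"tz":0,"roll":0},{"tx":93,"ty":-307,"tz":0,"roll":0},{"tx":93,"ty":-307,"tz":0,"roll":0},{"tx":93,"ty":-307,"tz":0,"roll":0},{"tx":93,"ty":-307,"tz":0,"roll":0},{"tx":93,"ty":-307,"tz":0,"roll":0},{"tx":93,"ty":-307,"tz":0,"roll":0},{"tx":93,"ty":-307,"tz":90,"roll":0},{"tx":93,"ty":-307,"tz":90,"roll":0},{"tx":93,"ty":-307,"tz":90,"roll":0},{"tx":93,"ty":-307,"tz":90,"roll":0}]}}

```text
t: 2.2
eef_pos: [474.3, 64.6, 58.9]
tcp_rot: [-3.141, 0.005, 0.119]
ft_force: [-0.2, 0.5, 0.6]
opening: 0.525
grip_force: 0.0
```

Call:
{"api": "step_arm", "payload": {"moves": [{"tx":0,"ty":0,"tz":20,"roll":0},{"tx":0,"ty":0,"tz":38,"roll":0},{"tx":0,"ty":0,"tz":38,"roll":0},{"tx":4,"ty":0,"tz":38,"roll":0},{"tx":8,"ty":0,"tz":38,"roll":0},{"tx":12,"ty":0,"tz":38,"roll":0},{"tx":16,"ty":0,"tz":38,"roll":0},{"tx":20,"ty":0,"tz":38,"roll":0}]}}

```text
t: 2.87
eef_pos: [496.2, 68.1, 23.3]
tcp_rot: [3.141, -0.001, 0.121]
ft_force: [-0.3, -1.0, 0.0]
opening: 0.524
grip_force: 0.0
```

Run:
```python
from fit import *
s=env.state(); p=s['eef_pos']; print(p,s['tcp_rot'],inv(p),s['t'],s['ft_force'],s['opening']*95)
```

```text
[496.15056412  68.14929354  23.26271768] [ 3.14132601e+00 -1.41674906e-03  1.20771902e-01] [-53.77209788  -0.77311395] 2.8667 [-0.25157768 -1.04131547  0.02970476] 49.742104526122475
```

Call:
{"api": "step_arm", "payload": {"moves": [{"tx":3,"ty":0,"tz":0,"roll":0},{"tx":6,"ty":0,"tz":0,"roll":0},{"tx":9,"ty":0,"tz":0,"roll":0},{"tx":12,"ty":0,"tz":0,"roll":0},{"tx":15,"ty":0,"tz":0,"roll":0},{"tx":18,"ty":0,"tz":0,"roll":0},{"tx":21,"ty":0,"tz":0,"roll":0},{"tx":24,"ty":0,"tz":0,"roll":0},{"tx":27,"ty":0,"tz":0,"roll":0},{"tx":30,"ty":0,"tz":0,"roll":0},{"tx":33,"ty":0,"tz":0,"roll":0},{"tx":36,"ty":0,"tz":0,"roll":0}]}}

```text
t: 3.87
eef_pos: [531.3, 72.5, 22.4]
tcp_rot: [3.142, -0.0, 0.121]
ft_force: [-0.1, -0.2, 0.9]
opening: 0.523
grip_force: 0.0
```

Run:
```python
from fit import *
c=snap("top","pics/top2.png"); s=env.state(); p=s['eef_pos']; print(p,inv(p),s['ft_force'])
a=cv2.resize(c["pixels"][155:225,160:290],None,fx=6,fy=6,interpolation=cv2.INTER_CUBIC)[:,:780]
c=snap("side","pics/side2.png")
b=cv2.resize(c["pixels"][175:255,150:300],None,fx=5,fy=5,interpolation=cv2.INTER_CUBIC)
a=cv2.resize(a,(500,269)); b=cv2.resize(b,(600,320))
o=np.zeros((589,600,3),np.uint8); o[:269,:500]=a; o[269:]=b; cv2.imwrite("pics/c4.png",o)
```

```text
[531.8142858   72.52801     22.44236543] [-17.84058999  -0.74241152] [-0.23319233 -0.81421663 -0.96030148]
```

View pics/c4.png

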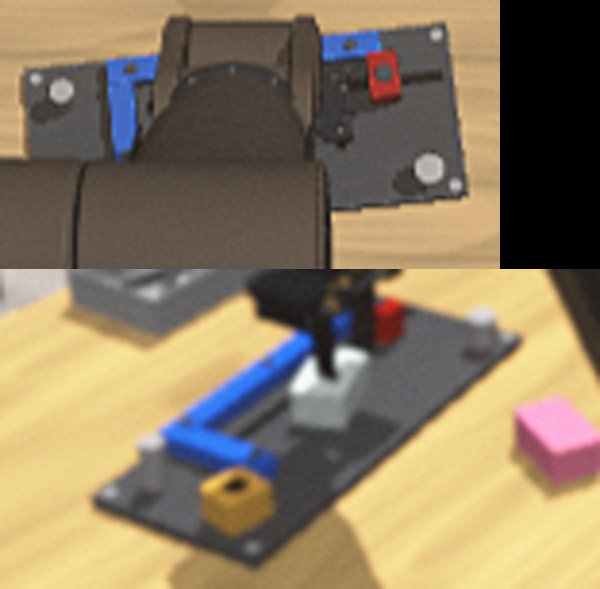

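Top view: the arm hides the blank, and the jaw hasn't moved (383,77). Side view: the blank is at (328,390) and a fingertip appears near (328,375). I'll check that against the projected fingertip position.

Run:
```python
from fit import *
f="pics/side2.png"
pr=lambda q:tuple(np.round((proj(f,q)-[150,175])*4+[0,269]).astype(int))
S=[-17.8,-.7]
print("tips",[pr(T(F,(S[0]+a,S[1]+b,22))) for a,b in((0,0),(10,37),(-10,37),(10,-37),(-10,-37))])
print("B0 top",[pr(T(B,(a,b,48))) for a,b in((25,40),(25,-40),(-25,-40),(-25,40))])
print("plate",[pr(T(F,q)) for q in((90,230,12),(-90,230,12),(-90,-200,12),(90,-200,12),(60,120,32),(-30,120,32))])
a=cv2.imread(f)[205:245,200:260]; b=cv2.imread("pics/side0.png")[205:245,200:260]
a=cv2.resize(np.hstack([a,b]),None,fx=6.6,fy=10,interpolation=cv2.INTER_CUBIC)
cv2.imwrite("pics/c5.png",cv2.resize(np.hstack([cv2.imread(f)[195:245,205:255],cv2.imread("pics/side0.png")[195:245,205:255]]),None,fx=8,fy=8,interpolation=cv2.INTER_CUBIC))
```

```text
tips [(np.int64(343), np.int64(400)), (np.int64(310), np.int64(415)), (np.int64(328), np.int64(421)), (np.int64(357), np.int64(379)), (np.int64(375), np.int64(385))]
B0 top [(np.int64(285), np.int64(392)), (np.int64(312), np.int64(348)), (np.int64(363), np.int64(354)), (np.int64(338), np.int64(398))]
plate [(np.int64(86), np.int64(497)), (np.int64(251), np.int64(563)), (np.int64(520), np.int64(337)), (np.int64(370), np.int64(293)), (np.int64(193), np.int64(428)), (np.int64(273), np.int64(457))]
```

View pics/c5.png

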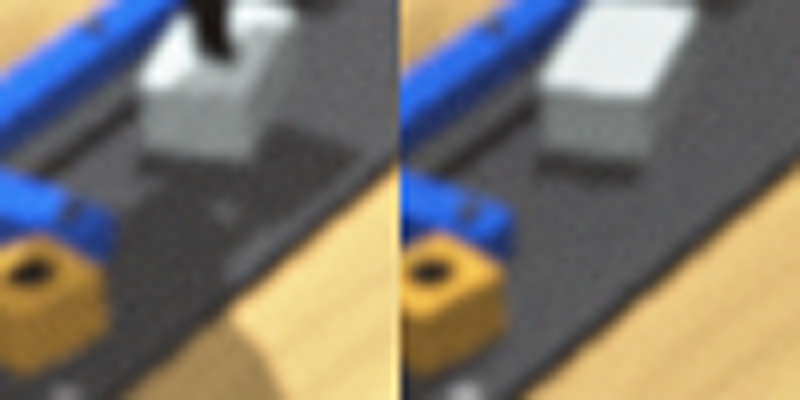

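Run:
```python
from fit import *
f="pics/side0.png"; p=proj(f,[191.7,-594.6,178.9]); print(p)
g=cv2.imread(f).mean(2).astype(int); u,v=map(int,p.round())
print(g[v-30:v+12:2,u-14:u+15:2])
f="pics/side1.png"; print(proj(f,[420.3,-249.8,150.3]))
g1=cv2.imread(f).mean(2).astype(int)
d=cv2.imread("pics/side2.png").mean(2).astype(int)
print("now"); print(d[180:222,220:250:1][::2])
```

```text
[405.96786322 133.5425875 ]
[[131 131 132 133  92  28  27  32  30  34  29  33  36  36 103]
 [132 130 129 136  92  24  27  25  25  27  30  26  27  35 104]
 [134 135 131 132  82  40  25  25  25  26  27  27  30  35 109]
 [132 131 132 126  66  26  26  24  29  28  25  26  35  54 126]
 [131 131 131 125 103  91  76  41  24  25  24  35  42  76 133]
 [132 129 129 133 133 133 125  62  24  25  39  94 109 119 137]
 [132 132 130 130 131 134 123  50  26  26  53 124 138 137 136]
 [130 130 127 129 130 132 120  47  21  23  64 130 135 133 132]
 [126 125 127 127 133 130 110  36  26  28  84 130 136 133 134]
 [130 129 129 128 130 128  92  30  24  54 120 129 132 135 134]
 [128 127 127 126 128 127  87  28  23  66 123 130 127 132 131]
 [128 126 123 124 128 127  80  26  24  82 127 129 129 130 131]
 [128 128 128 124 129 124  75  44  40  98 129 125 129 129 132]
 [131 129 128 126 128 123 123 113 107 119 132 130 131 129 131]
 [126 128 126 130 126 126 127 132 130 129 130 131 132 131 132]
 [132 128 132 127 129 131 129 132 131 131 131 132 132 131 132]
 [132 132 134 131 132 131 135 134 133 129 132 129 133 129 131]
 
[... 2209 characters left out ...]
139 139 136 131 119 108
   95  84  82  86  89  95  98 100  98 103 100  98]
 [ 91  98 103 120 131 132 135 134 135 137 138 140 140 139 139 135 116  88
   70  63  63  65  66  69  73  76  80  87  94  96]
 [ 96  91  82  72  76  81  88  94  98  99 106 109 111 110 115 109  92  73
   61  59  62  65  63  67  62  63  65  66  70  75]
 [ 96  85  72  65  63  63  64  61  61  65  62  61  63  64  67  63  68  65
   64  65  61  66  63  64  67  63  65  72  81  90]
 [ 98  92  92  84  80  70  64  63  60  62  59  64  64  64  66  68  62  62
   66  65  63  64  66  65  68  72  80  89  84  73]
 [ 92  87  75  66  64  62  59  65  61  64  70  74  84  81  73  70  63  63
   63  64  66  64  72  78  86  83  76  68  88 124]]
```

Run:
```python
from fit import *
out=[]
for f,p,yaw,o in(("pics/side0.png",[191.7,-594.6,178.9],.312,95),("pics/side1.png",[420.3,-249.8,150.3],.123,50),("pics/side2.png",[531.8,72.5,22.4],.121,50)):
    c=proj(f,p).round().astype(int); h=(32,40); u0,v0=c[0]-h[0],c[1]-55
    im=cv2.resize(cv2.imread(f)[v0:v0+75,u0:u0+64],None,fx=4,fy=8,interpolation=cv2.INTER_CUBIC) if 0 else cv2.resize(cv2.imread(f)[v0:v0+75,u0:u0+64],(264,309),interpolation=cv2.INTER_CUBIC)
    k=264/64
    ya=np.array([np.sin(yaw),-np.cos(yaw),0])
    for s,col in((0,(0,255,0)),(1,(255,0,255)),(-1,(0,255,255))):
        q=(proj(f,np.array(p)+ya*s*(o/2+6))-[u0,v0]+.5)*k
        cv2.circle(im,tuple(q.round().astype(int)),2,col,-1)
    out.append(im); print(u0,v0,k)
o=np.hstack(out); cv2.imwrite("pics/c6.png",o); print(o.shape)
```

```text
374 79 4.125
279 99 4.125
204 153 4.125
(309, 792, 3)
```

View pics/c6.png

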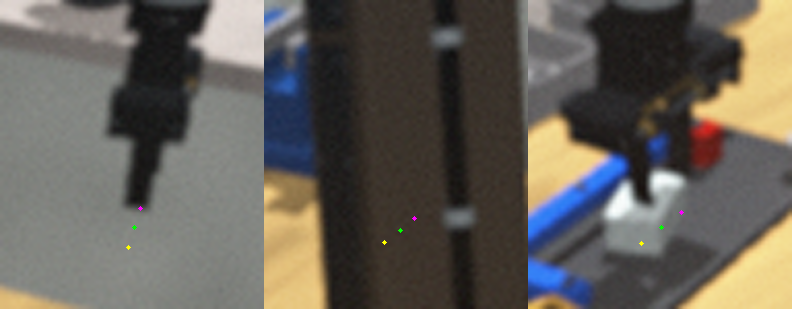

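The near fingertip appears at (648,203), about 9 px above its predicted spot (641,243), and the blank hasn't moved. The fingers are therefore really about 30 mm higher than reported and passed over the blank. I'll lift, back off, and check the tip height again with the fingers closed.

Call:
{"api": "step_arm", "payload": {"moves": [{"tx":0,"ty":0,"tz":-30,"roll":0},{"tx":-30,"ty":0,"tz":-30,"roll":0},{"tx":-56,"ty":0,"tz":-30,"roll":0},{"tx":-56,"ty":0,"tz":-30,"roll":0},{"tx":-56,"ty":0,"tz":-30,"roll":0}]}}

```text
t: 4.38
eef_pos: [474.8, 65.7, 52.8]
tcp_rot: [3.142, -0.0, 0.121]
ft_force: [0.9, 0.7, 0.4]
opening: 0.526
grip_force: 0.0
```

Run:
```python
from fit import *
snap("side","pics/side3.png"); s=env.state(); print(s['eef_pos'],s['opening'],s['t'],s['ft_force']); np.save("p3.npy",s['eef_pos'])
```

```text
[475.9361601   65.70042105  52.70503126] 0.5292438282277312 4.4333 [ 0.4128266   0.05020612 -0.53190539]
```

Call:
{"api": "step_arm", "payload": {"moves": [{"tx":0,"ty":0,"tz":0,"roll":0},{"tx":0,"ty":0,"tz":0,"roll":0},{"tx":0,"ty":0,"tz":0,"roll":0},{"tx":0,"ty":0,"tz":0,"roll":0},{"tx":0,"ty":0,"tz":0,"roll":0},{"tx":0,"ty":0,"tz":0,"roll":0}], "grip": 0}}

```text
t: 4.93
eef_pos: [475.4, 65.7, 52.3]
tcp_rot: [3.142, 0.0, 0.121]
ft_force: [0.0, 0.5, -0.9]
opening: 0.163
grip_force: 0.0
```

Run:
```python
from fit import *
snap("side","pics/side4.png"); c=snap("top","pics/top4.png"); s=env.state(); print(s['eef_pos'],s['opening'],s['t'])
out=[]
for f,p,o in(("pics/side3.png",np.load("p3.npy"),50),("pics/side4.png",s['eef_pos'],0),("pics/top4.png",s['eef_pos'],0)):
    c=proj(f,p).round().astype(int); u0,v0=c[0]-25,c[1]-32; k=5
    im=cv2.resize(cv2.imread(f)[v0:v0+50,u0:u0+50],(250,250),interpolation=cv2.INTER_CUBIC)
    ya=np.array([np.sin(.121),-np.cos(.121),0])
    for sg,col in((0,(0,255,0)),(1,(255,0,255)),(-1,(0,255,255))):
        q=(proj(f,np.array(p)+ya*sg*(o/2+6))-[u0,v0]+.5)*k
        cv2.circle(im,tuple(q.round().astype(int)),2,col,-1)
    out.append(im)
cv2.imwrite("pics/c7.png",np.hstack(out))
```

```text
[475.42826418  65.73855266  52.37367479] 0.07879103360364717 5.0333
```

View pics/c7.png

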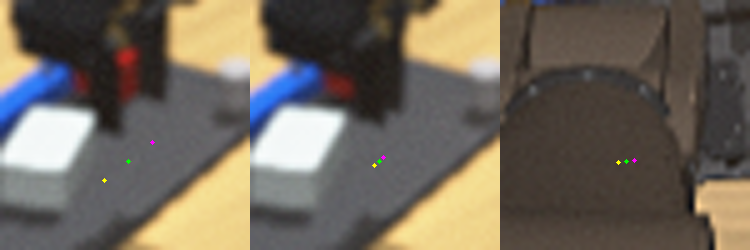

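Closed or open, the fingertip sits about 9 px above its projection: (388,118) against (379,161). That means the tips are about 37 mm higher than the reported TCP. I'll lower here over the empty plate and find its surface by touch.

Call:
{"api": "step_arm", "payload": {"moves": [{"tx":0,"ty":0,"tz":15,"roll":0},{"tx":0,"ty":0,"tz":30,"roll":0},{"tx":0,"ty":0,"tz":40,"roll":0},{"tx":0,"ty":0,"tz":46,"roll":0},{"tx":0,"ty":0,"tz":50,"roll":0},{"tx":0,"ty":0,"tz":52,"roll":0},{"tx":0,"ty":0,"tz":52,"roll":0}], "grip": 50}}

```text
t: 5.62
eef_pos: [475.4, 65.7, 0.4]
tcp_rot: [3.142, 0.0, 0.121]
ft_force: [-0.5, 1.1, -0.4]
opening: 0.499
grip_force: 0.0
```

Reported z is 0.4 with no contact, which is below the plate top, so the offset is real.

Call:
{"api": "step_arm", "payload": {"moves": [{"tx":0,"ty":0,"tz":3,"roll":0},{"tx":0,"ty":0,"tz":6,"roll":0},{"tx":0,"ty":0,"tz":8,"roll":0},{"tx":0,"ty":0,"tz":10,"roll":0},{"tx":0,"ty":0,"tz":12,"roll":0}]}}

```text
t: 6.03
eef_pos: [475.4, 65.7, -11.7]
tcp_rot: [3.141, -0.0, 0.121]
ft_force: [-0.6, -0.1, -0.3]
opening: 0.524
grip_force: 0.0
```

Run:
```python
from fit import *
f="pics/side5.png"; snap("side",f); s=env.state(); p=s['eef_pos']; print(p,s['ft_force'])
d=cv2.imread(f).mean(2).astype(int); d0=cv2.imread("pics/side0.png").mean(2).astype(int)
ya=np.array([np.sin(.121),-np.cos(.121),0])
for sg in(-1,1): print(sg,[proj(f,[0,0,h]+p+ya*sg*30).round(1) for h in(0,20,30,40)], [np.round(proj(f,[0,0,30]+p+ya*sg*30+np.array([np.cos(.121),np.sin(.121),0])*x),1) for x in(-10,10)])
u0,v0=proj(f,p).round().astype(int)
print(u0,v0); print((d-d0)[v0-24:v0+8,u0-12:u0+16])
```

```text
[475.24909293  65.69968898 -12.0241656 ] [ 0.80770427  0.89177221 -1.05926356]
-1 [array([244.3, 223.7]), array([244., 219.]), array([243.9, 216.7]), array([243.8, 214.3])] [array([246.2, 217.5]), array([241.6, 215.9])]
1 [array([253.4, 216. ]), array([253.3, 211.4]), array([253.2, 209.1]), array([253.1, 206.8])] [array([255.4, 209.8]), array([250.9, 208.4])]
249 220
[[-203 -190 -181 -168 -122  -67  -38  -18    0    8   -6  -32  -48  -52
   -52  -49  -56  -55  -54  -40  -11    7   10    9   13   13    7   10]
 [-206 -208 -201 -179 -126  -73  -47  -30   -6   -8  -17  -25  -45  -53
   -54  -52  -48  -56  -59  -37   -9   10    7   12    7    5   11    7]
 [-208 -208 -202 -167 -109  -68  -53  -44  -30  -21  -20  -32  -35  -48
   -51  -55  -53  -56  -55  -32  -14   10    9   15    6   12    8    5]
 [-208 -207 -186 -136  -87  -62  -54  -48  -39  -34  -27  -25  -26  -30
   -47  -55  -56  -54  -54  -40  -12    8    9    9   12   12    9    9]
 [-207 -201 -157  -96  -63  -60  -58  -54  -53  -44  -27   -6   -6  -16
   -39  -51  -56  -58  -47  -35   -8    5    9    7   11    9    8   10]
 [-19
[... 3210 characters left out ...]
1  -15   -7   -3  -14  -30  -48  -56  -59  -53
   -58  -54  -56  -58  -57  -61  -57  -56  -48  -40  -17    5   10   16]
 [ -17  -24  -25  -15  -16   -8    3   -8  -21  -32  -43  -55  -60  -60
   -54  -60  -55  -56  -54  -57  -57  -44  -24   -9    0   14   17   18]
 [ -29  -17  -18   -6   -8    2   -9  -19  -17  -14  -16  -31  -38  -48
   -59  -62  -55  -55  -56  -52  -39  -23   -2   13   16   16   18   16]
 [ -27  -19   -8    0   -9  -17  -25  -34  -24   -4    1    0  -15  -39
   -52  -54  -52  -50  -41  -25   -9    6   17   15   15   16   16   18]
 [ -19  -10   -5  -13  -30  -39  -47  -51  -34  -19   -6   -1  -13  -33
   -51  -45  -35  -28  -20    1   14   15   17   14   15   15   15   17]]
```

The blank hasn't moved. The tip rows match an offset of about 38 mm, and sideways the fit is good. The tips are therefore about 26 mm above the bench now. I'll lower 6 mm more and then push.

Call:
{"api": "step_arm", "payload": {"moves": [{"tx":0,"ty":0,"tz":3,"roll":0},{"tx":0,"ty":0,"tz":6,"roll":0},{"tx":4,"ty":0,"tz":6,"roll":0},{"tx":8,"ty":0,"tz":6,"roll":0},{"tx":12,"ty":0,"tz":6,"roll":0},{"tx":16,"ty":0,"tz":6,"roll":0},{"tx":20,"ty":0,"tz":6,"roll":0},{"tx":23,"ty":0,"tz":6,"roll":0},{"tx":26,"ty":0,"tz":6,"roll":0},{"tx":29,"ty":0,"tz":6,"roll":0},{"tx":32,"ty":0,"tz":6,"roll":0},{"tx":35,"ty":0,"tz":6,"roll":0}]}}

```text
t: 7.08
eef_pos: [509.7, 70.1, -17.7]
tcp_rot: [-3.142, 0.001, 0.121]
ft_force: [-4.3, 1.2, 1.5]
opening: 0.526
grip_force: 1.7
```

Call:
{"api": "step_arm", "payload": {"moves": [{"tx":2.5,"ty":0,"tz":0,"roll":0},{"tx":5,"ty":0,"tz":0,"roll":0},{"tx":7.5,"ty":0,"tz":0,"roll":0},{"tx":10,"ty":0,"tz":0,"roll":0},{"tx":12.5,"ty":0,"tz":0,"roll":0},{"tx":15,"ty":0,"tz":0,"roll":0},{"tx":17.5,"ty":0,"tz":0,"roll":0},{"tx":20,"ty":0,"tz":0,"roll":0},{"tx":22.5,"ty":0,"tz":0,"roll":0},{"tx":25,"ty":0,"tz":0,"roll":0},{"tx":27.5,"ty":0,"tz":0,"roll":0},{"tx":30,"ty":0,"tz":0,"roll":0}]}}

```text
t: 8.08
eef_pos: [539.7, 73.4, -17.6]
tcp_rot: [3.141, 0.001, 0.12]
ft_force: [-5.0, -0.3, 3.5]
opening: 0.526
grip_force: 2.5
```

Run:
```python
from fit import *
s=env.state(); p=s['eef_pos']; print(p,inv(p),s['ft_force'],s['opening']*95)
```

```text
[539.7486879   73.39033454 -17.60148314] [-9.86014613 -0.84660351] [-5.01487129 -0.29115042  3.51101215] 49.98657242988718
```

Call:
{"api": "step_arm", "payload": {"moves": [{"tx":1.5,"ty":0,"tz":0,"roll":0},{"tx":3,"ty":0,"tz":0,"roll":0},{"tx":4.5,"ty":0,"tz":0,"roll":0},{"tx":6,"ty":0,"tz":0,"roll":0}]}}

```text
t: 8.42
eef_pos: [545.6, 74.2, -17.6]
tcp_rot: [3.141, 0.001, 0.121]
ft_force: [-5.9, -1.3, 3.6]
opening: 0.528
grip_force: 2.5
```

Call:
{"api": "step_arm", "payload": {"moves": [{"tx":1,"ty":0,"tz":0,"roll":0},{"tx":2,"ty":0,"tz":0,"roll":0}]}}

```text
t: 8.58
eef_pos: [547.7, 74.4, -17.6]
tcp_rot: [3.141, 0.0, 0.121]
ft_force: [-5.0, -0.3, 3.7]
opening: 0.527
grip_force: 2.6
```

Call:
{"api": "step_arm", "payload": {"moves": [{"tx":0.7,"ty":0,"tz":0,"roll":0},{"tx":1,"ty":0,"tz":0,"roll":0}]}}

```text
t: 8.75
eef_pos: [548.8, 74.6, -17.6]
tcp_rot: [3.141, 0.0, 0.121]
ft_force: [-5.6, -0.4, 3.1]
opening: 0.524
grip_force: 2.7
```

Call:
{"api": "step_arm", "payload": {"moves": [{"tx":0.7,"ty":0,"tz":0,"roll":0},{"tx":1,"ty":0,"tz":0,"roll":0}]}}

```text
t: 8.92
eef_pos: [549.1, 74.6, -17.6]
tcp_rot: [3.142, 0.002, 0.121]
ft_force: [-8.9, -0.6, 6.6]
opening: 0.53
grip_force: 4.6
```

Call:
{"api": "step_arm", "payload": {"moves": [{"tx":0.7,"ty":0,"tz":0,"roll":0},{"tx":1,"ty":0,"tz":0,"roll":0}]}}

```text
t: 9.08
eef_pos: [549.0, 74.6, -17.6]
tcp_rot: [-3.142, 0.004, 0.121]
ft_force: [-13.2, -3.5, 10.3]
opening: 0.524
grip_force: 7.0
```

Call:
{"api": "step_arm", "payload": {"moves": [{"tx":0.5,"ty":0,"tz":0,"roll":0},{"tx":0.7,"ty":0,"tz":0,"roll":0}]}}

```text
t: 9.25
eef_pos: [548.9, 74.6, -17.6]
tcp_rot: [-3.141, 0.005, 0.121]
ft_force: [-16.2, -4.3, 13.7]
opening: 0.524
grip_force: 8.4
```

The blank is against the fence: motion stalled and the force rose. I'll back off and lift.

Call:
{"api": "step_arm", "payload": {"moves": [{"tx":-2,"ty":0,"tz":0,"roll":0},{"tx":-5,"ty":0,"tz":0,"roll":0},{"tx":-15,"ty":0,"tz":0,"roll":0},{"tx":-42,"ty":0,"tz":0,"roll":0},{"tx":-70,"ty":0,"tz":-30,"roll":0},{"tx":-100,"ty":0,"tz":-60,"roll":0},{"tx":-130,"ty":20,"tz":-90,"roll":0},{"tx":-130,"ty":60,"tz":-90,"roll":0},{"tx":-130,"ty":100,"tz":-90,"roll":0},{"tx":-130,"ty":140,"tz":-90,"roll":0},{"tx":-130,"ty":180,"tz":-90,"roll":0},{"tx":-130,"ty":180,"tz":-90,"roll":0}], "grip": 0}}

```text
t: 10.25
eef_pos: [446.5, -125.5, 72.9]
tcp_rot: [3.138, -0.004, 0.116]
ft_force: [0.2, -0.1, -0.1]
opening: 0.003
grip_force: 0.0
```

Run:
```python
from fit import *
c=snap("top","pics/top6.png"); s=env.state(); p=s['eef_pos']; print(p,inv(p),s['ft_force'],s['t'])
im=c["pixels"].astype(int)
m=((im.min(2)>165)&(im.max(2)-im.min(2)<40)).astype(np.uint8); m[:165]=0;m[215:]=0;m[:,:195]=0;m[:,245:]=0
n,l,st,ce=cv2.connectedComponentsWithStats(m); i=1+st[1:,4].argmax(); print(st[i],ce[i])
r=cv2.minAreaRect(np.argwhere(l==i)[:,::-1].astype(np.float32)); print(r)
b=cv2.boxPoints(r); w=np.array([ray("pics/top6.png",*q,48)[:2] for q in b]); print(inv(w.mean(0)),[np.arctan2(*(w[k]-w[k-1])[::-1])-F[2] for k in range(4)])
q=ray("pics/top6.png",*ce[i],48); print(inv(q))
red=((im[...,2]>120)&(im[...,1]<60)&(im[...,0]<60)).astype(np.uint8)[165:200,240:280]; ys,xs=np.nonzero(red); print(inv(ray("pics/top6.png",xs.mean()+240,ys.mean()+165,47)))
```

```text
[ 445.33909808 -122.81403602   72.58510175] [-127.31950098 -184.18406732] [-0.99725558  0.31178144 -0.86488228] 10.3
[217 170  22  16 268] [227.31343284 177.29104478]
((227.3231658935547, 177.40853881835938), (13.030921936035156, 20.65069580078125), 83.6598129272461)
[35.55861785 -6.84592535] [np.float64(0.009534484038080424), np.float64(-1.568686057690118), np.float64(-3.1402326307166937), np.float64(1.5722407243409762)]
[35.9513602  -6.83623857]
[  36.1611081  -128.69734243]
```

Blank measured at fixture (35.6, −6.8) with an angle near 0. The jaw is still drawn back. Next I'll go in behind the jaw.

Call:
{"api": "step_arm", "payload": {"moves": [{"tx":40,"ty":0,"tz":0,"roll":0},{"tx":80,"ty":0,"tz":0,"roll":0},{"tx":120,"ty":0,"tz":0,"roll":0},{"tx":163,"ty":0,"tz":0,"roll":0},{"tx":163,"ty":0,"tz":0,"roll":0},{"tx":163,"ty":0,"tz":20,"roll":0},{"tx":163,"ty":0,"tz":45,"roll":0},{"tx":163,"ty":0,"tz":65,"roll":0},{"tx":163,"ty":0,"tz":80,"roll":0},{"tx":163,"ty":0,"tz":82,"roll":0},{"tx":163,"ty":-6,"tz":82,"roll":0},{"tx":163,"ty":-12,"tz":82,"roll":0}]}}

```text
t: 11.3
eef_pos: [604.8, -87.1, -8.8]
tcp_rot: [3.141, -0.001, 0.121]
ft_force: [0.8, -1.2, 0.6]
opening: 0.002
grip_force: 0.0
```

Run:
```python
from fit import *
s=env.state(); p=s['eef_pos']; print(p,inv(p),s['ft_force'],s['tcp_rot'])
```

```text
[604.82635048 -87.10582275  -8.83161685] [  35.31685246 -168.0385814 ] [ 0.84913888 -1.22509014  0.56002434] [ 3.14119814e+00 -9.58028677e-04  1.20764895e-01]
```

Call:
{"api": "step_arm", "payload": {"moves": [{"tx":0,"ty":-3,"tz":0,"roll":0},{"tx":0,"ty":-6,"tz":0,"roll":0},{"tx":0,"ty":-9,"tz":0,"roll":0},{"tx":0,"ty":-12,"tz":0,"roll":0},{"tx":0,"ty":-14,"tz":0,"roll":0},{"tx":0,"ty":-16,"tz":0,"roll":0},{"tx":0,"ty":-18,"tz":0,"roll":0},{"tx":0,"ty":-20,"tz":0,"roll":0},{"tx":0,"ty":-22,"tz":0,"roll":0},{"tx":0,"ty":-24,"tz":0,"roll":0}]}}

```text
t: 12.13
eef_pos: [601.8, -64.1, -9.4]
tcp_rot: [3.141, -0.0, 0.121]
ft_force: [-0.5, -3.1, 2.3]
opening: 0.003
grip_force: 1.5
```

Call:
{"api": "step_arm", "payload": {"moves": [{"tx":0,"ty":-4,"tz":0,"roll":0},{"tx":0,"ty":-8,"tz":0,"roll":0},{"tx":0,"ty":-12,"tz":0,"roll":0},{"tx":0,"ty":-16,"tz":0,"roll":0},{"tx":0,"ty":-20,"tz":0,"roll":0},{"tx":0,"ty":-24,"tz":0,"roll":0},{"tx":0,"ty":-28,"tz":0,"roll":0},{"tx":0,"ty":-32,"tz":0,"roll":0},{"tx":0,"ty":-36,"tz":0,"roll":0},{"tx":0,"ty":-40,"tz":0,"roll":0},{"tx":0,"ty":-43,"tz":0,"roll":0},{"tx":0,"ty":-45,"tz":0,"roll":0}]}}

```text
t: 13.13
eef_pos: [596.1, -18.9, -9.6]
tcp_rot: [3.142, 0.0, 0.121]
ft_force: [-0.2, -3.4, 3.2]
opening: 0.006
grip_force: 1.5
```

Call:
{"api": "step_arm", "payload": {"moves": [{"tx":0,"ty":-2,"tz":0,"roll":0},{"tx":0,"ty":-4,"tz":0,"roll":0},{"tx":0,"ty":-6,"tz":0,"roll":0},{"tx":0,"ty":-8,"tz":0,"roll":0},{"tx":0,"ty":-10,"tz":0,"roll":0},{"tx":0,"ty":-12,"tz":0,"roll":0},{"tx":0,"ty":-14,"tz":0,"roll":0},{"tx":0,"ty":-16,"tz":0,"roll":0},{"tx":0,"ty":-18,"tz":0,"roll":0},{"tx":0,"ty":-20,"tz":0,"roll":0},{"tx":0,"ty":-22,"tz":0,"roll":0},{"tx":0,"ty":-24,"tz":0,"roll":0}]}}

```text
t: 14.13
eef_pos: [593.3, 4.2, -9.6]
tcp_rot: [3.141, 0.0, 0.121]
ft_force: [-0.2, -6.7, 2.5]
opening: 0.008
grip_force: 3.2
```

Run:
```python
from fit import *
s=env.state(); p=s['eef_pos']; print(p,inv(p),s['ft_force'],s['tcp_rot'])
```

```text
[593.31449119   4.24180399  -9.58924567] [ 34.94400021 -75.9691902 ] [-0.24149108 -6.71901225  2.47430928] [3.14109342e+00 1.60570311e-05 1.20811963e-01]
```

Call:
{"api": "step_arm", "payload": {"moves": [{"tx":0,"ty":-3,"tz":0,"roll":0},{"tx":0,"ty":-6,"tz":0,"roll":0},{"tx":0,"ty":-9,"tz":0,"roll":0},{"tx":0,"ty":-12,"tz":0,"roll":0},{"tx":0,"ty":-15,"tz":0,"roll":0},{"tx":0,"ty":-18,"tz":0,"roll":0},{"tx":0,"ty":-21,"tz":0,"roll":0},{"tx":0,"ty":-24,"tz":0,"roll":0},{"tx":0,"ty":-27,"tz":0,"roll":0},{"tx":0,"ty":-30,"tz":0,"roll":0},{"tx":0,"ty":-33,"tz":0,"roll":0},{"tx":0,"ty":-36,"tz":0,"roll":0}]}}

```text
t: 15.13
eef_pos: [588.9, 40.0, -9.6]
tcp_rot: [3.141, 0.0, 0.121]
ft_force: [0.8, -6.3, 4.0]
opening: 0.007
grip_force: 3.3
```

Call:
{"api": "step_arm", "payload": {"moves": [{"tx":0,"ty":-2.5,"tz":0,"roll":0},{"tx":0,"ty":-5,"tz":0,"roll":0},{"tx":0,"ty":-7.5,"tz":0,"roll":0},{"tx":0,"ty":-10,"tz":0,"roll":0},{"tx":0,"ty":-12.5,"tz":0,"roll":0},{"tx":0,"ty":-15,"tz":0,"roll":0},{"tx":0,"ty":-17.5,"tz":0,"roll":0},{"tx":0,"ty":-20,"tz":0,"roll":0},{"tx":0,"ty":-22.5,"tz":0,"roll":0},{"tx":0,"ty":-25,"tz":0,"roll":0},{"tx":0,"ty":-27,"tz":0,"roll":0},{"tx":0,"ty":-29,"tz":0,"roll":0}]}}

```text
t: 16.13
eef_pos: [585.3, 68.8, -9.6]
tcp_rot: [3.141, 0.0, 0.121]
ft_force: [1.0, -6.1, 3.6]
opening: 0.004
grip_force: 3.3
```

Run:
```python
from fit import *
s=env.state(); p=s['eef_pos']; print(p,inv(p),s['ft_force'],s['tcp_rot'])
```

```text
[585.30998908  68.79649149  -9.5956265 ] [ 34.81038981 -10.92027106] [ 1.00462904 -6.14752202  3.57686767] [3.14111750e+00 3.56673191e-04 1.20897768e-01]
```

About 9 mm remain, so I'll creep.

Call:
{"api": "step_arm", "payload": {"moves": [{"tx":0,"ty":-1.5,"tz":0,"roll":0},{"tx":0,"ty":-3,"tz":0,"roll":0},{"tx":0,"ty":-4.5,"tz":0,"roll":0},{"tx":0,"ty":-5.5,"tz":0,"roll":0}]}}

```text
t: 16.47
eef_pos: [584.7, 74.3, -9.6]
tcp_rot: [3.141, 0.0, 0.121]
ft_force: [-0.1, -6.3, 3.5]
opening: 0.005
grip_force: 3.2
```

Call:
{"api": "step_arm", "payload": {"moves": [{"tx":0,"ty":-0.7,"tz":0,"roll":0},{"tx":0,"ty":-1.4,"tz":0,"roll":0}]}}

```text
t: 16.63
eef_pos: [584.5, 75.6, -9.6]
tcp_rot: [3.141, 0.0, 0.121]
ft_force: [-0.0, -5.6, 3.1]
opening: 0.004
grip_force: 3.2
```

Call:
{"api": "step_arm", "payload": {"moves": [{"tx":0,"ty":-0.7,"tz":0,"roll":0},{"tx":0,"ty":-1.4,"tz":0,"roll":0}]}}

```text
t: 16.8
eef_pos: [584.3, 77.0, -9.6]
tcp_rot: [3.141, 0.0, 0.121]
ft_force: [0.4, -6.3, 2.9]
opening: 0.005
grip_force: 3.2
```

Call:
{"api": "step_arm", "payload": {"moves": [{"tx":0,"ty":-0.6,"tz":0,"roll":0},{"tx":0,"ty":-1,"tz":0,"roll":0}]}}

```text
t: 16.97
eef_pos: [584.2, 78.0, -9.6]
tcp_rot: [3.141, 0.0, 0.121]
ft_force: [0.2, -6.4, 3.5]
opening: 0.004
grip_force: 3.2
```

Call:
{"api": "step_arm", "payload": {"moves": [{"tx":0,"ty":-0.6,"tz":0,"roll":0},{"tx":0,"ty":-1,"tz":0,"roll":0}]}}

```text
t: 17.13
eef_pos: [584.1, 79.0, -9.6]
tcp_rot: [3.141, 0.0, 0.121]
ft_force: [-0.8, -5.4, 4.0]
opening: 0.006
grip_force: 3.2
```

Call:
{"api": "step_arm", "payload": {"moves": [{"tx":0,"ty":-0.6,"tz":0,"roll":0},{"tx":0,"ty":-1,"tz":0,"roll":0}]}}

```text
t: 17.3
eef_pos: [584.0, 79.9, -9.6]
tcp_rot: [3.141, 0.0, 0.121]
ft_force: [-0.1, -5.9, 4.3]
opening: 0.007
grip_force: 3.2
```

Call:
{"api": "step_arm", "payload": {"moves": [{"tx":0,"ty":-0.5,"tz":0,"roll":0},{"tx":0,"ty":-0.8,"tz":0,"roll":0}]}}

```text
t: 17.47
eef_pos: [583.9, 80.4, -9.6]
tcp_rot: [3.141, 0.0, 0.121]
ft_force: [-0.1, -10.8, 3.2]
opening: 0.002
grip_force: 5.6
```

Call:
{"api": "step_arm", "payload": {"moves": [{"tx":0,"ty":-0.4,"tz":0,"roll":0},{"tx":0,"ty":-0.8,"tz":0,"roll":0},{"tx":0,"ty":-0.8,"tz":0,"roll":0},{"tx":0,"ty":-0.8,"tz":0,"roll":0}]}}

```text
t: 17.8
eef_pos: [583.9, 80.4, -9.6]
tcp_rot: [3.14, 0.0, 0.121]
ft_force: [0.7, -14.8, 3.7]
opening: 0.003
grip_force: 7.4
```

The jaw has stalled against the stop. I'll retreat, lift clear and verify.

Call:
{"api": "step_arm", "payload": {"moves": [{"tx":0,"ty":1,"tz":0,"roll":0},{"tx":0,"ty":4,"tz":0,"roll":0},{"tx":0,"ty":15,"tz":0,"roll":0},{"tx":0,"ty":40,"tz":0,"roll":0},{"tx":0,"ty":50,"tz":-35,"roll":0},{"tx":0,"ty":50,"tz":-75,"roll":0},{"tx":0,"ty":60,"tz":-110,"roll":0},{"tx":-40,"ty":90,"tz":-110,"roll":0},{"tx":-75,"ty":120,"tz":-110,"roll":0},{"tx":-110,"ty":150,"tz":-110,"roll":0},{"tx":-150,"ty":180,"tz":-110,"roll":0},{"tx":-150,"ty":180,"tz":-110,"roll":0}]}}

```text
t: 18.8
eef_pos: [453.8, -116.6, 100.3]
tcp_rot: [-3.141, 0.001, 0.12]
ft_force: [0.4, -0.1, 0.8]
opening: 0.004
grip_force: 0.0
```

Run:
```python
from fit import *
f="pics/top7.png"; c=snap("top",f); s=env.state(); print(inv(s['eef_pos']),s['t'])
cv2.imwrite("pics/c8.png",cv2.resize(c["pixels"][155:225,160:290],None,fx=6,fy=6,interpolation=cv2.INTER_CUBIC))
im=c["pixels"].astype(int)
m=((im.min(2)>165)&(im.max(2)-im.min(2)<40)).astype(np.uint8); m[:165]=0;m[215:]=0;m[:,:190]=0;m[:,245:]=0
n,l,st,ce=cv2.connectedComponentsWithStats(m); i=1+st[1:,4].argmax()
r=cv2.minAreaRect(np.argwhere(l==i)[:,::-1].astype(np.float32)); b=cv2.boxPoints(r); w=np.array([ray(f,*q,48)[:2] for q in b])
print(inv(w.mean(0)),inv(ray(f,*ce[i],48)),[np.arctan2(*(w[k]-w[k-1])[::-1])-F[2] for k in range(2)])
ys,xs=np.nonzero(((im[...,2]>120)&(im[...,1]<60)&(im[...,0]<60))[165:200,190:280]); print(inv(ray(f,xs.mean()+190,ys.mean()+165,47)))
```

```text
[-120.06450678 -180.22787259] 18.85
[35.18763244 79.97901428] [35.62806703 79.85058379] [np.float64(0.018561711735515143), np.float64(-1.5686924095488881)]
[33.39800597 24.54597834]
```

View pics/c8.png

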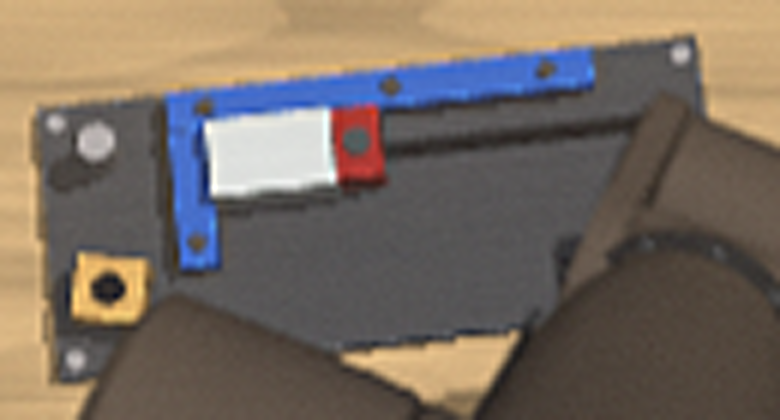

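The blank sits in the corner at (270,152), measured at fixture (35.2, 80.0). The red jaw is snug behind it at (358,145), and the pin and brass block haven't moved. I'll hand the job in.

```bash
python3 -c "
from cell import env
print(env.job_done())"
```

```text
the job is handed in; nothing more can be done
None
```

The job is handed in at about 19 s: in the last picture the blank sits home against the fence and end stop at fixture (35.2, 80.0) mm, with the red jaw snug behind it and the hand clear; no verdict came back. On the first try the fingers passed over the blank, because the real fingertips are about 38 mm higher than the reported TCP, and I corrected for that.

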